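Rock the angle gauge on the sprung stud to its red mark and hold

ROBOT

A 6-joint arm with a two-finger parallel gripper is mounted at the origin on the work surface. World frame = base frame: x ahead of the robot, y to its left, z up, the work surface at z = 0. Lengths are in m, angles in rad, forces in N, time in s.
With the tool pointing down it reaches from about 0.25 to 0.85 m from the base axis. Payload 12.5 kg.
Tool frame: the origin (TCP) lies on the centre line of the jaws, within the pads' length; the fingertips stand 11 mm ahead of it and the grasp point (between the pads) lies 8 mm behind it (ctrl.tip_extent is the distance from the TCP to the fingertips, in m); z points along the fingers, y is the line along which they close (so a half turn about z gives the same grasp; the last joint's range is limited). The gripper opens to 93 mm and grips with 3 to 60 N. Pads are 15 mm wide; open, the fingers measure 128 mm over their backs; the gripper's body (75 mm by 188 mm) begins 65 mm behind the grasp point.
Start: joints at [1.088, 0.351, 1.652, -0, 1.139, -0.085], TCP at [0.213, 0.507, 0.23] pointing down, gripper open.
Joint ranges: [-2.75, 2.75], [-0.79, 2.1], [0.01, 2.65], [-1.57, 4.71], [0.07, 3.14], [-2.87, 2.87]. Speed limits (rad/s): [2.22, 2.22, 2.79, 3.14, 3.14, 3.14].

INTERFACE

Orientations are given as a unit quaternion [x, y, z, w].
In Python, from workcell import ctrl gives the robot as it stands.
- The arm moves only by the shell command python3 inch.py [OPENING], which reads ROWS from standard input. ROWS is a JSON list of rows, 1 to 5 of them, each written [[dx, dy, dz], [rx, ry, rz]]: dx, dy, dz in units of 50 mm, then a rotation vector rx, ry, rz in rad; each row is the pose to reach, as a shift and turn from the pose commanded when the command began, along the tool's axes at that moment; what a row does not reach only later rows make up. A row lasts 1/12 s, in which the tool goes at most 0.0417 m and 0.125 rad, less where a joint would pass 70% of its speed; a pose out of reach is approached as far as the arm can. OPENING is the finger opening in m, set as the command begins (- or left out keeps the last). The fingers move at their own pace and stop on an object; the grip force is fixed at half the most. Time passes only in rows, so rows that do not move let the fingers close. It prints the time, the measured TCP pose, the force, the opening and the grip force at its end. Input that does not fit is refused with a message, and nothing moves.
- ctrl.sense(): the state, without advancing time (a new reading comes with each control period).
- ctrl.snapshot(name): name is "side" or "top" or "wrist"; returns the picture (384x512x3 uint8, red, green, blue); there is no depth.
- ctrl.camera_info(name): a dict with "vfov" (degrees; the focal length in pixels is half the picture's height over the tangent of half this angle, whatever the lens; pixels are square), "cx", "cy" (the principal point, pixels), "world_to_cam" (4x4, takes a point from world to camera coordinates); the wrist camera has in their place "T_tool_cam" (4x4, takes a point from camera to tool coordinates, whose origin is the TCP and whose axes are the flange's). Camera axes: x right, y up, looking along -z (the intrinsics and any distortion apply to the point x, -y, -z); pixel columns grow to the right and rows downward; lengths in m; the calibration is good to about 2 mm. A picture is of the moment at which its call begins: read the wrist's pose just before it. camera_info takes no time and is no camera call.
- ctrl.finish_job(): hands the job in; it is judged then, once.
The state is a dict: "clock": time; "joint_positions": joint angles; "joint_vel": joint speeds; "effort": joint torques, N m; "eef_pos": TCP position; "ee_rot": TCP orientation; "contact_force": force on the tool from outside, world axes, zero at the start; "wrist_torque": the same for the moment, N m; "gripper_width": finger opening in m; "grip_force": force on a finger pad.
Only numpy, scipy, OpenCV 4.12 (cv2) and the standard library are available. Lean on these libraries where they do the work, as an engineer would, in place of code of your own. Each camera call takes 0.05 s, during which the arm holds its last target. There are 200 camera calls.

TASK

Pick up the blue-rimmed angle gauge by its black grip and set the middle of its base level on the brass stud, pressing the sprung stud partway down but not to its stop. Then rock the gauge on the stud, its dial staying upright, until the swinging black pointer settles on the red mark, and finish while still holding it there, stud partway down and pointer on the mark. Leave the other things on the bench alone.

Things in the scene. Friction and masses are not known exactly. Their poses are not given: they have to be found in the camera images.
- gauge: Loose pendulum gauge, ~0.36 kg, 142 mm high, standing. Flat aluminium base 36 (own x) x 110 (own y) x 12 mm; upright white dial, blue rim, 92 mm across, 16 thick, centre 58 mm up; black grip block on top, 18 (x) x 22 (y) mm, free from 104 to 142 mm up, grasped from above across x or y. Origin: middle of the underside; x square to the dial, y along the base, z up through the grip.
- pointer (a joint): Angle (rad) of the gauge's black pointer about the dial centre, about the gauge's own +x; 0 = pointing at the grip. A weight keeps it pointing straight up: turn the gauge by an angle about its own +x and the pointer reads minus that angle. It swings, lightly damped, settles in about a second; range -1.2 to 1.2.
- mark (a joint): Angle (rad) of the red mark on the dial, measured like the pointer's; preset between 0.20 and 0.42, cannot be knocked. The pointer is on the mark when both angles are equal: the gauge is then turned about its own +x by minus this angle, i.e. its +y end is lower.
- pointer_tip (a point): Tip of the black pointer, 38 mm from the dial centre, in the dial's middle plane; its z points along the pointer.
- mark_mid (a point): Middle of the red mark (5.4 mm wide, 13 mm long, on both faces), 38 mm from the dial centre, in the dial's middle plane; its z points outward from the dial centre.
- stud_block: Fixed: pale timber offcut 80 (x) x 95 (y) x 38 mm high with a steel flange and a green sleeve (32 mm across, top 70 mm above the bench), out of which the upright brass stud stands. Origin: middle of the offcut's underside; z up.
- stud_top (a point): Top of the brass stud: 20 mm across with a half-round head of 10 mm radius. It stands 112 mm above the bench, on the block's axis, when not pressed, and moves down with the stud.
- stud (a joint): How far the stud is pressed down (m): 0 free, 0.012 at its stop. Sprung: about 0.8 N to start it and 0.4 N more per mm.
- bush: brass bush standing on end: a ring 44 mm across, 30 mm high; origin at the middle of its underside. Bystander, loose.
- oil_bottle: grey plastic oil bottle with a red cap, 56 mm across, 140 mm high; origin at the middle of its underside. Bystander, loose.
- wrench: steel spanner lying flat, 180 mm long along its own x; origin under its middle. Bystander, loose.
- tin: upright closed tin with a paper band, 70 mm across, 80 mm high; origin at the middle of its underside. Bystander, loose.
- cup: blue ceramic cup, 72 mm across, 80 mm high; origin at the middle of its underside. Bystander, loose.
- offcut: brown wood offcut, 45 x 110 x 45 mm high, longest along its own y; origin at the middle of its underside. Bystander, loose.
- hammer: hammer lying flat, 260 mm long along its own x; origin under its middle. Bystander, loose.

How it is judged:
On the way, in this order (a step that is already met when the one before it is completed fails the run):
1. the gauge is lifted off the bench in the gripper (height (world z) of gauge above 0.04 m and contact force between the fingers and gauge above 2 N), for 0.2 s.
2. held level (within 6 degrees) with the middle of its base on the stud, stud pressed 2 to 10 mm (contact force between gauge and stud_block above 0.5 N and value of joint stud between 0.002 and 0.01 m and y of stud_top in the frame of gauge between -0.02 and 0.02 m and x of stud_top in the frame of gauge between -0.018 and 0.018 m and contact force between the fingers and gauge above 2 N and angle between gauge's own x axis and vertical between 1.37 and 1.77 rad and angle between gauge's own z axis and vertical below 0.105 rad), for 0.2 s.
3. rocked on the stud until the pointer settles on the red mark (contact force between gauge and stud_block above 0.5 N and value of joint stud between 0.002 and 0.01 m and y of stud_top in the frame of gauge between -0.02 and 0.02 m and x of stud_top in the frame of gauge between -0.018 and 0.018 m and contact force between the fingers and gauge above 2 N and angle between gauge's own x axis and vertical between 1.37 and 1.77 rad and angle between the z axis of pointer_tip and the z axis of mark_mid, either way round below 0.07 rad and velocity of joint pointer between -0.5 and 0.5 rad/s), for 0.5 s.
At the end, for the whole second after the job is handed in: The gripper still holds the gauge, at rest, the middle 40 mm of its base bearing on the brass stud (over 0.5 N, stud pressed 2 to 10 mm of its 12), the dial upright within 11 degrees and the settled pointer within 0.07 rad (4 degrees) of the middle of the red mark, within the mark's width (all of step 3 and linear speed of gauge below 0.02 m/s); the arm keeps its last pose, push and grip.
It fails at once if a bystander is moved more than 30 mm (distance of any of bush, oil_bottle, wrench, tin, cup, offcut, hammer from where it was at the start of the episode above 0.03 m).
It also fails if it takes over 48 s, if anything falls off the work surface, if the arm or the gripper's body presses on something with over 40 N, if the wrist force passes 120 N, or if a joint passes its speed limit or range.

## Working session

There is one attempt and no reset: what is moved stays moved. The work goes in short steps, Python scripts to look and compute and a shell command to move; the robot and the scene stay as the last step left them, time stands still between calls to the robot, and variables do not carry over. Pictures are saved under pics/ and viewed, at most 10 in all, crops included, and the job is handed in when it is done.

```bash
ls; mkdir -p pics; python3 - <<'E'
from workcell import ctrl
import cv2,numpy as np
for n in("side","top"):
    cv2.imwrite(f"pics/{n}0.png",ctrl.snapshot(n)[...,::-1])
for n in("side","top","wrist"): print(n,ctrl.camera_info(n))
print(ctrl.sense(),ctrl.tip_extent)
E
```

```text
inch.py
pics
workcell.py
side {'vfov': 54.052827745980956, 'cx': 251.67727288945767, 'cy': 193.4921275243027, 'world_to_cam': array([[ 0.87213438, -0.48906208,  0.01413889, -0.51522538],
       [ 0.25152723,  0.47295575,  0.84442105, -0.15926759],
       [-0.41966138, -0.73289231,  0.5354934 , -0.9526427 ],
       [ 0.        ,  0.        ,  0.        ,  1.        ]])}
top {'vfov': 50.80937542135858, 'cx': 256.48551006506005, 'cy': 188.1827523952531, 'world_to_cam': array([[-0.01703437, -0.99978084, -0.01216939, -0.08470426],
       [ 0.98806653, -0.01869575,  0.15288888, -0.54159977],
       [-0.15308289, -0.0094198 ,  0.98816846, -1.24572188],
       [ 0.        ,  0.        ,  0.        ,  1.        ]])}
wrist {'vfov': 66.16061321198602, 'cx': 257.6641341285033, 'cy': 192.9387328434438, 'T_tool_cam': array([[ 1.74865516e-04,  9.67881774e-01,  2.51405729e-01,
         6.95495678e-02],
       [ 9.99999556e-01, -4.02012672e-04,  8.52149629e-04,
         4.42257564e-04],
       [ 9.25848384e-04,  2.51405469e-01, -9.67881415e-01,
        -1.54683499e-01],
       [ 0.00000000e+00,  0.00000000e+00,  0.00000000e+00,
         1.00000000e+00]])}
{'clock': 0.1, 'joint_positions': array([ 1.08835963e+00,  3.51179981e-01,  1.65234663e+00, -3.71299466e-06,
        1.13911872e+00, -8.46027002e-02]), 'joint_vel': array([-0.0006291 ,  0.00077847, -0.00380886,  0.0020406 , -0.00058417,
        0.00100357]), 'effort': array([ 1.26230741e-03, -4.98022020e+01, -2.85702056e+01,  7.00920168e-02,
        2.38882616e-02, -4.43680608e-05]), 'eef_pos': array([0.212922  , 0.50678994, 0.22916168]), 'ee_rot': array([ 1.97607009e-01,  9.80281181e-01, -5.05798442e-04, -1.45618070e-04]), 'contact_force': array([ 0.18218033, -0.44241528, -0.1368997 ]), 'wrist_torque': array([-0.01752498,  0.04739277, -0.00227309]), 'grip_force': 0.0, 'gripper_width': 0.09313787557792165} 0.011
```

View pics/side0.png

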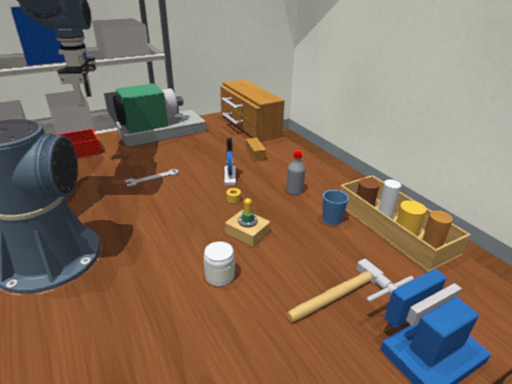

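View pics/top0.png

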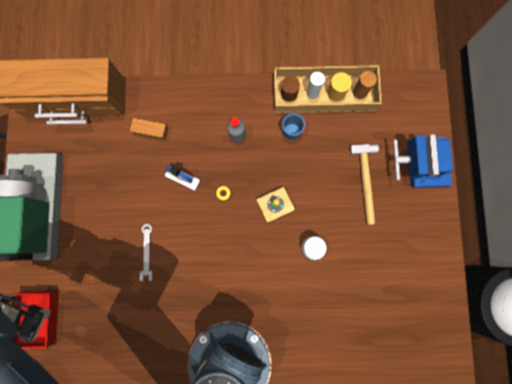

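```bash
cat > h.py <<'E'
from workcell import ctrl
import numpy as np, cv2
from scipy.spatial.transform import Rotation as R
def cam(n):
    i=ctrl.camera_info(n); f=192/np.tan(np.radians(i["vfov"]/2))
    if n=="wrist":
        s=ctrl.sense(); T=np.eye(4); T[:3,:3]=R.from_quat(s["ee_rot"]).as_matrix(); T[:3,3]=s["eef_pos"]
        C=T@i["T_tool_cam"]
    else: C=np.linalg.inv(i["world_to_cam"])
    return C,f,i["cx"],i["cy"]
def ray(c,u,v):
    C,f,cx,cy=c; return C[:3,3],C[:3,:3]@np.array([(u-cx)/f,-(v-cy)/f,-1.])
def onz(c,u,v,z):
    o,d=ray(c,u,v); return o+d*(z-o[2])/d[2]
def proj(c,p):
    C,f,cx,cy=c; q=C[:3,:3].T@(np.array(p)-C[:3,3]); return cx-f*q[0]/q[2], cy+f*q[1]/q[2]
def meet(a,b):
    (o1,d1),(o2,d2)=a,b; s=np.linalg.lstsq(np.c_[d1,-d2],o2-o1,rcond=None)[0]
    p,q=o1+d1*s[0],o2+d2*s[1]; return (p+q)/2,np.linalg.norm(p-q)
E
python3 - <<'E'
from h import *
t=cv2.imread("pics/top0.png");s=cv2.imread("pics/side0.png")
a=cv2.resize(t[155:200,155:205],(500,450),interpolation=cv2.INTER_CUBIC)
b=cv2.resize(s[130:190,213:248],None,fx=7.5,fy=7.5,interpolation=cv2.INTER_CUBIC)
cv2.imwrite("pics/c1.png",np.hstack([a,b]))
ct,cs=cam("top"),cam("side")
print(onz(ct,182,178,.006),onz(ct,275,204,.1),onz(cs,230,183,0),onz(cs,248,202,.1))
for n,im,roi,c in(("top",t,(255,180,300,225),ct),("side",s,(220,190,275,245),cs)):
    x0,y0,x1,y1=roi;h=cv2.cvtColor(im[y0:y1,x0:x1],cv2.COLOR_BGR2HSV)
    m=cv2.inRange(h,(40,60,30),(95,255,255)); v,u=np.nonzero(m);u=u.mean()+x0;v=v.mean()+y0
    print(n,"green",u,v,m.sum()//255,onz(c,u,v,.065))
    m=cv2.inRange(h,(18,150,90),(32,255,255)); v,u=np.nonzero(m);print("brass",u.mean()+x0,v.min()+y0,v.mean()+y0,len(u))
E
```

```text
[0.58398022 0.15047097 0.006     ] [ 0.48155057 -0.14999411  0.1       ] [0.56821044 0.10949578 0.        ] [ 0.49301921 -0.15153948  0.1       ]
top green 274.8 205.0857142857143 35 [ 0.48217457 -0.1505467   0.065     ]
brass 275.78125 199 202.0625 32
side green 247.3586956521739 216.67391304347825 92 [ 0.48327521 -0.16637269  0.065     ]
brass 238.41007194244605 190 199.23381294964028 278
```

View pics/c1.png

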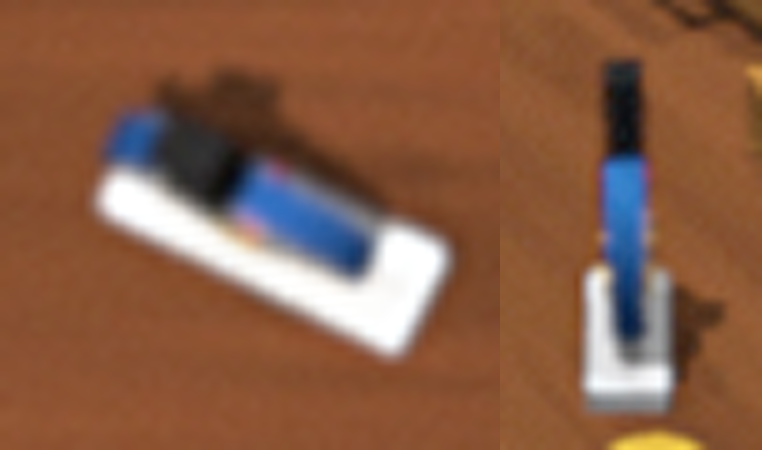

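```bash
python3 - <<'E'
from h import *
c=cam("top");g=onz(c,174.8,171.2,.142)
s=ctrl.sense();M=R.from_quat(s["ee_rot"]).as_matrix()
print(g,M.T@(g-s["eef_pos"]),M)
a,b=[onz(c,155+u/10,155+v/10,.012)[:2] for u,v in((100,205),(395,352))]
d=a-b;print(np.linalg.norm(d),d/np.linalg.norm(d),"dev rad",np.arctan2(d[1],d[0])-np.arctan2(M[1,1],M[0,1]))
E
```

```text
[0.57974669 0.14528942 0.142     ] [-0.47823711 -0.19106127  0.08732126] [[-9.21902898e-01  3.87420717e-01 -4.85391941e-04]
 [ 3.87421011e-01  9.21902428e-01 -9.34099086e-04]
 [ 8.55946715e-05 -1.04919969e-03 -9.99999446e-01]]
0.10966084666290507 [0.46153926 0.88711978] dev rad -0.08189714422891892
```

Units first: shifts go in units of 50 mm. So -0.18 m is -3.6, -0.144 m is -2.88.

```bash
echo '[[[-0.72,-0.34,0],[0,0,0]],[[-1.44,-0.68,0],[0,0,0.02]],[[-2.16,-1.02,0],[0,0,0.04]],[[-2.88,-1.36,0],[0,0,0.06]],[[-3.6,-1.7,0],[0,0,0.08]]]' | python3 inch.py && echo '[[[-0.76,-0.28,0],[0,0,0]],[[-1.52,-0.56,0],[0,0,0]],[[-2.28,-0.84,0],[0,0,0]],[[-3.04,-1.12,0],[0,0,0]],[[-3.8,-1.4,0],[0,0,0]]]' | python3 inch.py && echo '[[[-0.4,-0.2,0],[0,0,0]],[[-0.6,-0.36,0],[0,0,0]],[[-0.6,-0.36,0],[0,0,0]],[[-0.6,-0.36,0],[0,0,0]]]' | python3 inch.py
python3 - <<'E'
from h import *
c=cam("wrist");cv2.imwrite("pics/w1.png",ctrl.snapshot("wrist")[...,::-1])
s=ctrl.sense();print(s["clock"],s["eef_pos"],proj(c,[.58,.145,.142]))
E
```

```text
clock: 0.52
eef_pos: [0.3468, 0.3573, 0.2295]
ee_rot: [0.237, 0.972, -0.0, -0.0]
contact_force: [-0.1, 0.1, -0.5]
gripper_width: 0.0932
grip_force: 0.0
clock: 0.93
eef_pos: [0.4835, 0.2076, 0.2295]
ee_rot: [0.237, 0.972, -0.0, -0.0]
contact_force: [0.8, 0.3, -0.7]
gripper_width: 0.0924
grip_force: 0.0
clock: 1.27
eef_pos: [0.5004, 0.1799, 0.2294]
ee_rot: [0.237, 0.972, -0.0, -0.0]
contact_force: [-0.1, 0.5, -0.3]
gripper_width: 0.0928
grip_force: 0.0
1.3167 [0.50012092 0.18043458 0.2294992 ] (np.float64(263.59767698745935), np.float64(290.48603523990516))
```
View pics/w1.png

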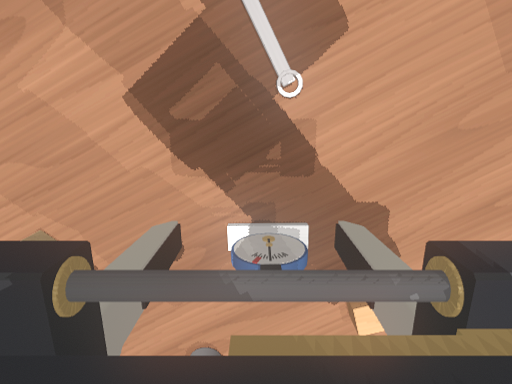

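```bash
python3 - <<'E'
from h import *
im=cv2.imread("pics/w1.png");c=cam("wrist")
roi=im[215:262,215:320].astype(int)
# base far edge = top rows, white
m=(roi.min(2)>170).astype(np.uint8); v,u=np.nonzero(m)
for r in (12,16,20): 
    x=np.nonzero(m[r])[0]; print(r+215,x.min()+215,x.max()+215)
top=[(x+215,np.nonzero(m[:,x])[0].min()+215) for x in range(18,90,8)]
k=np.polyfit(*zip(*top),1);print("edge slope",k)
L,Rr=[onz(c,x,224,.012) for x in(228,308.5)]
d=Rr-L;print(L,Rr,np.linalg.norm(d),d/np.linalg.norm(d),(L+Rr)/2)
M=c[0];s=ctrl.sense();T=R.from_quat(s["ee_rot"]).as_matrix()
g=np.r_[((L+Rr)/2)[:2]-T[:2,0]*.018,.142];print("gauge",g,T.T@(g-s["eef_pos"]),T)
E
```

```text
227 227 308
231 227 307
235 227 307
edge slope [6.25000000e-03 2.23677083e+02]
[0.5440725  0.11298265 0.012     ] [0.59362295 0.20889741 0.012     ] 0.10795781205198486 [0.45897973 0.88844674 0.        ] [0.56884772 0.16094003 0.012     ]
gauge [0.58483499 0.15266916 0.142     ] [-0.08805652  0.01427945  0.08743939] [[-8.88181158e-01  4.59492981e-01 -6.56275781e-04]
 [ 4.59492987e-01  8.88181385e-01  1.50856590e-04]
 [ 6.52209476e-04 -1.67566138e-04 -9.99999773e-01]]
```

```bash
python3 - <<'E'
from h import *
ct,cs=cam("top"),cam("side")
t=cv2.imread("pics/top0.png");s=cv2.imread("pics/side0.png")
p=lambda u,v:(155+u/10-.5,155+v/10-.5)
print("base corners top",[onz(ct,*p(u,v),.012)[:2] for u,v in((97,200),(395,355),(450,250))])
q=(213+(622-500)/7.5-.5,130+64/7.5-.5); print("side grip top",q,onz(cs,*q,.142))
q2=(213+(622-500)/7.5-.5,130+152/7.5-.5);print("side grip bottom/dial top",onz(cs,*q2,.104))
for g in([.580,.145],[.585,.1525]): print(proj(ct,[*g,.142]),proj(ct,[*g,.104]),proj(cs,[*g,.142]),proj(cs,[*g,.104]))
h=cv2.cvtColor(t,cv2.COLOR_BGR2HSV)[160:180,160:190]; v,u=np.nonzero(t[160:180,160:190].max(2)<60);print("dark",u.min()+160,u.max()+160,v.min()+160,v.max()+160,u.mean()+160,v.mean()+160,len(u))
E
```

```text
base corners top [array([0.5956758 , 0.20797748]), array([0.54236288, 0.10964031]), array([0.5767808 , 0.09183895])]
side grip top (228.76666666666665, 138.03333333333333) [0.58925433 0.15547545 0.142     ]
side grip bottom/dial top [0.5844399  0.14732951 0.104     ]
(np.float64(174.89884783852182), np.float64(171.11405186115547)) (np.float64(177.53492165116748), np.float64(173.53852270195077)) (np.float64(227.64585383929463), np.float64(139.745655006766)) (np.float64(227.8759008113463), np.float64(150.31126321260854))
(np.float64(172.39335734318286), np.float64(169.50400166923544)) (np.float64(175.10389026523086), np.float64(171.97582562959556)) (np.float64(228.00508746071637), np.float64(138.61078220804058)) (np.float64(228.22791307926516), np.float64(149.13082219416071))
dark 171 179 167 175 175.03846153846155 170.51923076923077 52
```

```bash
echo '[[[-0.72,0.12,0],[0,0,0]],[[-1.4,0.22,0.2],[0,0,0]],[[-1.77,0.266,0.6],[0,0,0]],[[-1.77,0.266,1.2],[0,0,0]],[[-1.77,0.266,1.2],[0,0,0]]]' | python3 inch.py 0.06 && echo '[[[0,0,0.5],[0,0,0]],[[0,0,0.96],[0,0,0]],[[0,0,0.96],[0,0,0]],[[0,0,0.96],[0,0,0]]]' | python3 inch.py && echo '[[[0,0,0],[0,0,0]],[[0,0,0],[0,0,0]],[[0,0,0],[0,0,0]],[[0,0,0],[0,0,0]],[[0,0,0],[0,0,0]]]' | python3 inch.py 0.0
python3 - <<'E'
from h import *
s=ctrl.sense();print(s)
E
```

```text
clock: 1.73
eef_pos: [0.583, 0.1515, 0.1646]
ee_rot: [0.236, 0.972, -0.002, -0.004]
contact_force: [-1.6, -0.0, -0.5]
gripper_width: 0.0646
grip_force: 0.0
clock: 2.07
eef_pos: [0.5849, 0.1519, 0.1224]
ee_rot: [0.236, 0.972, -0.0, -0.001]
contact_force: [0.5, -0.2, 0.5]
gripper_width: 0.0596
grip_force: 0.0
clock: 2.48
eef_pos: [0.5858, 0.1508, 0.1223]
ee_rot: [0.237, 0.972, 0.0, 0.0]
contact_force: [0.4, -0.1, 0.2]
gripper_width: 0.0311
grip_force: 0.0
{'clock': 2.4833, 'joint_positions': array([ 1.75027186e-01,  5.71699260e-01,  1.59579487e+00,  1.35658425e-05,
        9.73296076e-01, -9.17940994e-01]), 'joint_vel': array([-0.00290789,  0.00611965,  0.00290562,  0.00086783, -0.00331286,
       -0.00086384]), 'effort': array([ 8.46711709e-02, -5.89871836e+01, -2.54918951e+01,  3.18961556e-02,
        7.83861964e-02,  1.48915457e-03]), 'eef_pos': array([0.58583688, 0.15082193, 0.12228119]), 'ee_rot': array([2.36651371e-01, 9.71594549e-01, 1.66515800e-04, 3.65080663e-04]), 'contact_force': array([ 0.3693714 , -0.13280084,  0.21213638]), 'wrist_torque': array([ 0.00377431,  0.00415698, -0.01893606]), 'grip_force': 0.0, 'gripper_width': 0.03108774827105027}
```

Close fully, then lift 0.15 m and look.

Scaled: -0.14 m is -2.8, -0.115 m is -2.3.

```bash
echo '[[[0,0,0],[0,0,0]],[[0,0,0],[0,0,0]],[[0,0,0],[0,0,0]],[[0,0,0],[0,0,0]]]' | python3 inch.py && echo '[[[0,0,-0.4],[0,0,0]],[[0,0,-1],[0,0,0]],[[0,0,-1.7],[0,0,0]],[[0,0,-2.3],[0,0,0]],[[0,0,-2.8],[0,0,0]]]' | python3 inch.py && echo '[[[0,0,0],[0,0,0]],[[0,0,0],[0,0,0]],[[0,0,0],[0,0,0]],[[0,0,0],[0,0,0]],[[0,0,0],[0,0,0]]]' | python3 inch.py && echo '[[[0,0,0],[0,0,0]],[[0,0,0],[0,0,0]],[[0,0,0],[0,0,0]],[[0,0,0],[0,0,0]],[[0,0,0],[0,0,0]]]' | python3 inch.py
python3 - <<'E'
from h import *
w=ctrl.snapshot("wrist")[...,::-1];cv2.imwrite("pics/w2.png",w)
s=ctrl.snapshot("side")[...,::-1];cv2.imwrite("pics/s2.png",s)
a=cv2.resize(w[180:300,180:350],(680,480),interpolation=cv2.INTER_CUBIC)
cv2.imwrite("pics/c2.png",a)
E
```

```text
clock: 2.82
eef_pos: [0.5857, 0.1507, 0.1218]
ee_rot: [0.237, 0.972, -0.0, -0.0]
contact_force: [-1.9, -0.7, 2.9]
gripper_width: 0.0218
grip_force: 30.0
clock: 3.23
eef_pos: [0.5856, 0.1507, 0.2633]
ee_rot: [0.237, 0.972, 0.0, 0.0]
contact_force: [0.1, 0.1, -4.4]
gripper_width: 0.0217
grip_force: 30.0
clock: 3.65
eef_pos: [0.5851, 0.1507, 0.2597]
ee_rot: [0.237, 0.972, -0.001, -0.001]
contact_force: [-0.3, -0.3, -4.4]
gripper_width: 0.0218
grip_force: 30.0
clock: 4.07
eef_pos: [0.5856, 0.1508, 0.2616]
ee_rot: [0.237, 0.972, -0.0, -0.0]
contact_force: [-0.3, -0.8, -4.6]
gripper_width: 0.0217
grip_force: 30.0
```

View pics/c2.png

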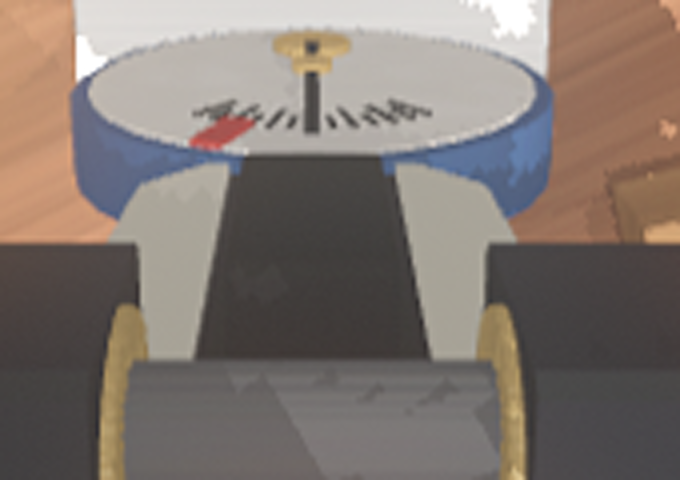

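```bash
python3 - <<'E'
from h import *
i=ctrl.camera_info("wrist");c=(i["T_tool_cam"],*cam("wrist")[1:])
im=cv2.imread("pics/w2.png");h=cv2.cvtColor(im,cv2.COLOR_BGR2HSV)
m=((h[...,0]<8)|(h[...,0]>172))&(h[...,1]>120)&(h[...,2]>120); m[:205]=0;m[220:]=0;m[:,:222]=0;m[:,248:]=0
v,u=np.nonzero(m);print(u.mean(),v.mean(),len(u),u.min(),u.max(),v.min(),v.max())
ctr=(180+312/4-.5,180+47/4-.5);o=onz(c,*ctr,.064);print("centre",o)
def onx(u,v,x): o,d=ray(c,u,v);return o+d*(x-o[0])/d[0]
for x in(.006,.008,.010,o[0]):
    p=onx(u.mean(),v.mean(),x);q=onx(*ctr,x);t=onx(180+312/4-.5,180+132/4-.5,x)
    print(x,p,q,"ang",np.arctan2(-(p-q)[1],-(p-q)[2]),np.hypot(*(p-q)[1:]),"tip",t)
# base sides
print([onz(c,180+a/4-.5,185,.110) for a in(75,550)])
E
```

```text
235.25423728813558 212.66101694915255 59 228 242 209 216
centre [0.01410013 0.00011126 0.064     ]
0.006 [ 0.006      -0.01502316  0.0365147 ] [6.00000000e-03 6.53875480e-05 9.59254953e-02] ang 0.24871139963446393 0.061296877027878414 tip [0.006      0.00015075 0.03688436]
0.008 [ 0.008      -0.01453723  0.03050071] [8.00000000e-03 7.67147599e-05 8.80427811e-02] ang 0.24871139963446415 0.05936882729505569 tip [0.008      0.0001594  0.03085875]
0.01 [ 0.01       -0.0140513   0.02448672] [1.00000000e-02 8.80419717e-05 8.01600669e-02] ang 0.24871139963446418 0.05744077756223301 tip [0.01       0.00016804 0.02483313]
0.014100127562053297 [ 0.01410013 -0.01305512  0.01215766] [0.01410013 0.00011126 0.064     ] ang 0.2487113996344641 0.05348815263695515 tip [0.01410013 0.00018575 0.01248023]
[array([ 0.0083489 , -0.05455619,  0.11      ]), array([0.00839101, 0.05485593, 0.11      ])]
```

```bash
python3 - <<'E'
from h import *
ct,cs=cam("top"),cam("side")
t=cv2.imread("pics/top0.png");s=cv2.imread("pics/side0.png")
def br(im,x0,y0,x1,y1):
    h=cv2.cvtColor(im[y0:y1,x0:x1],cv2.COLOR_BGR2HSV);m=cv2.inRange(h,(15,140,90),(35,255,255));v,u=np.nonzero(m);return u+x0,v+y0
u,v=br(t,268,196,283,211);print("top",u.mean(),v.mean(),len(u),u.min(),u.max(),v.min(),v.max());a=(u.mean(),v.mean())
u,v=br(s,242,196,255,214);print("side",u.mean(),v.mean(),len(u),u.min(),u.max(),v.min(),v.max());b=(u.mean(),v.min())
print(onz(ct,*a,.106),onz(cs,*b,.110),meet(ray(ct,*a),ray(cs,b[0],b[1]+2)))
for p in([.482,-.15,.112],[.478,-.15,.112]):print(proj(ct,p),proj(cs,p))
s=ctrl.sense();M=R.from_quat(s["ee_rot"]).as_matrix();print(s["eef_pos"],M.T@(np.r_[onz(ct,*a,.106)[:2],.2616]-s["eef_pos"]))
E
```

```text
top 275.6470588235294 202.0 34 273 278 199 205
side 247.3361344537815 204.91596638655463 119 243 251 198 213
[ 0.48686885 -0.1518663   0.106     ] [ 0.49333142 -0.14715286  0.11      ] (array([ 0.48831292, -0.15254957,  0.10807108]), np.float64(0.0036804846050441766))
(np.float64(275.1312891250621), np.float64(203.391444182033)) (np.float64(244.06783240249206), np.float64(198.99452827372988))
(np.float64(275.16357516622685), np.float64(204.7231214793888)) (np.float64(242.7195268033003), np.float64(199.38903205363115))
[0.58564639 0.15076906 0.26164513] [-5.14509269e-02 -3.14162327e-01  3.52570040e-05]
```

```bash
echo '[[[-0.04,-0.3,0],[0,0,0]],[[-0.14,-0.9,0],[0,0,0]],[[-0.26,-1.6,0],[0,0,0]],[[-0.38,-2.3,0],[0,0,0]],[[-0.5,-3,0],[0,0,0]]]' | python3 inch.py && echo '[[[-0.12,-0.7,0],[0,0,0]],[[-0.24,-1.4,0],[0,0,0]],[[-0.36,-2.1,0],[0,0,0]],[[-0.44,-2.7,0],[0,0,0]],[[-0.5,-3.1,0],[0,0,0]]]' | python3 inch.py && echo '[[[-0.02,-0.16,0],[0,0,0]],[[-0.02,-0.16,0],[0,0,0]],[[-0.02,-0.16,0],[0,0,0]],[[-0.02,-0.16,0],[0,0,0]],[[-0.02,-0.16,0],[0,0,0]]]' | python3 inch.py
python3 - <<'E'
from h import *
w=ctrl.snapshot("wrist")[...,::-1];cv2.imwrite("pics/w3.png",w)
s=ctrl.snapshot("side")[...,::-1];t=ctrl.snapshot("top")[...,::-1]
a=cv2.resize(s[90:240,180:330],(450,450),interpolation=cv2.INTER_CUBIC);b=cv2.resize(w[140:290,200:320],(345,450),interpolation=cv2.INTER_CUBIC)
cv2.imwrite("pics/c3.png",np.hstack([a,b]));x=ctrl.sense();print(x["eef_pos"],x["contact_force"],x["wrist_torque"],x["clock"])
E
```

```text
clock: 4.58
eef_pos: [0.5378, 0.0043, 0.2617]
ee_rot: [0.236, 0.972, -0.0, 0.0]
contact_force: [0.7, -1.2, -3.8]
gripper_width: 0.0216
grip_force: 30.0
clock: 5.0
eef_pos: [0.4882, -0.1458, 0.2618]
ee_rot: [0.237, 0.971, -0.0, 0.0]
contact_force: [1.4, -0.1, -4.6]
gripper_width: 0.022
grip_force: 30.0
clock: 5.42
eef_pos: [0.4873, -0.1496, 0.2616]
ee_rot: [0.236, 0.972, 0.0, 0.0]
contact_force: [0.3, 0.4, -4.5]
gripper_width: 0.0218
grip_force: 30.0
[ 0.48724102 -0.14995168  0.26160515] [ 0.13129332 -0.84411144 -4.36656082] [-0.01110963  0.02553915 -0.03744328] 5.5667
```

View pics/c3.png

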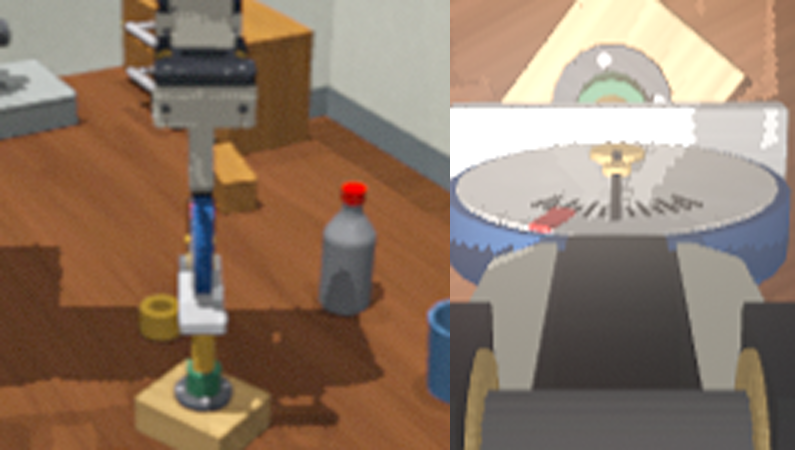

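Scaled: 0.026 m is 0.52, 0.022 m is 0.44.

```bash
echo '[[[0,0,0.24],[0,0,0]],[[0,0,0.44],[0,0,0]],[[0,0,0.52],[0,0,0]],[[0,0,0.52],[0,0,0]],[[0,0,0.52],[0,0,0]]]' | python3 inch.py && echo '[[[0,0,0.06],[0,0,0]],[[0,0,0.12],[0,0,0]],[[0,0,0.16],[0,0,0]],[[0,0,0.16],[0,0,0]],[[0,0,0.16],[0,0,0]]]' | python3 inch.py && echo '[[[0,0,0],[0,0,0]],[[0,0,0],[0,0,0]],[[0,0,0],[0,0,0]],[[0,0,0],[0,0,0]]]' | python3 inch.py
python3 - <<'E'
from h import *
w=ctrl.snapshot("wrist")[...,::-1];cv2.imwrite("pics/w4.png",w)
x=ctrl.sense();print(x["eef_pos"],x["contact_force"],x["wrist_torque"],x["clock"])
E
```

```text
clock: 5.98
eef_pos: [0.487, -0.1505, 0.2356]
ee_rot: [0.237, 0.972, 0.0, -0.0]
contact_force: [-0.8, -0.1, -3.9]
gripper_width: 0.0213
grip_force: 30.0
clock: 6.4
eef_pos: [0.4873, -0.1507, 0.2279]
ee_rot: [0.237, 0.972, -0.0, 0.0]
contact_force: [0.6, 0.1, -1.6]
gripper_width: 0.0217
grip_force: 30.0
clock: 6.73
eef_pos: [0.4872, -0.1507, 0.2278]
ee_rot: [0.237, 0.972, -0.0, 0.0]
contact_force: [1.6, -1.0, -0.7]
gripper_width: 0.0221
grip_force: 30.0
[ 0.48720514 -0.15068762  0.22778427] [ 1.61650119 -0.28624365 -0.94417641] [-0.14429203 -0.5832532   0.00653811] 6.7833
```

```bash
echo '[[[0,0,0],[0,0,0]],[[0,0,0],[0,0,0]],[[0,0,0],[0,0,0]]]' | python3 inch.py; python3 - <<'E'
from h import *
x=ctrl.sense();print(x["eef_pos"],x["contact_force"],x["wrist_torque"],x["clock"])
a,b=cv2.imread("pics/w3.png"),cv2.imread("pics/w4.png")
def f(im):
    h=cv2.cvtColor(im,cv2.COLOR_BGR2HSV)
    m=((h[...,0]<8)|(h[...,0]>172))&(h[...,1]>120)&(h[...,2]>100); m[:200]=0;m[225:]=0;m[:,:220]=0;m[:,250:]=0
    v,u=np.nonzero(m);return u.mean(),v.mean(),len(u)
print(f(a),f(b))
cv2.imwrite("pics/c4.png",np.hstack([cv2.resize(i[150:290,200:320],(390,455),interpolation=cv2.INTER_CUBIC) for i in(a,b)]))
E
```

```text
clock: 7.03
eef_pos: [0.4871, -0.1507, 0.2277]
ee_rot: [0.237, 0.972, -0.0, 0.0]
contact_force: [1.8, -0.1, -0.4]
gripper_width: 0.022
grip_force: 30.0
[ 0.48710607 -0.15066564  0.22769022] [ 1.82466955 -0.10405768 -0.40606773] [-0.1565214  -0.55140251 -0.00923525] 7.0333
(np.float64(231.0), np.float64(215.25), 8) (np.float64(231.25), np.float64(215.25), 8)
```

View pics/c4.png

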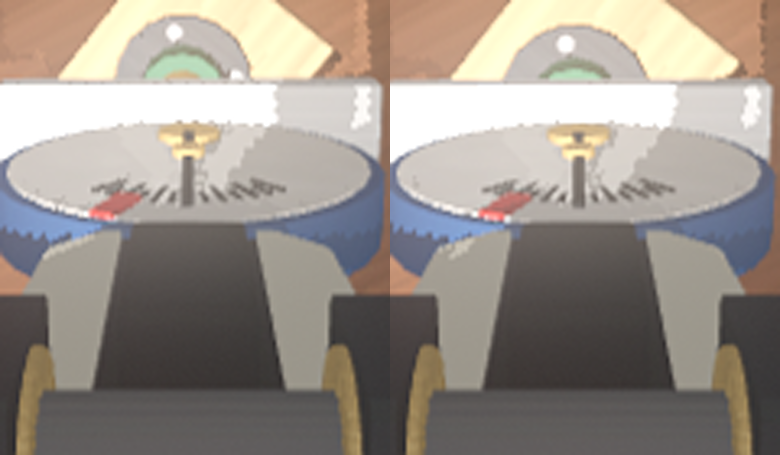

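Scaled: 0.0262 m is 0.524, 0.0197 m is 0.394.

```bash
echo '[[[0,0.132,0.004],[0.05,0,0]],[[0,0.264,0.014],[0.1,0,0]],[[0,0.394,0.03],[0.15,0,0]],[[0,0.524,0.052],[0.2,0,0]],[[0,0.524,0.052],[0.2,0,0]]]' | python3 inch.py
```

```text
clock: 7.45
eef_pos: [0.4991, -0.126, 0.2244]
ee_rot: [0.234, 0.967, -0.098, -0.025]
contact_force: [-0.0, -0.3, -0.5]
gripper_width: 0.0219
grip_force: 30.0
```

```bash
echo '[[[0,0.132,0.004],[0.05,0,0]],[[0,0.264,0.014],[0.1,0,0]],[[0,0.394,0.03],[0.15,0,0]],[[0,0.498,0.048],[0.19,0,0]],[[0,0.498,0.048],[0.19,0,0]]]' | python3 inch.py && for i in 1 2 3; do echo '[[[0,0,0],[0,0,0]],[[0,0,0],[0,0,0]],[[0,0,0],[0,0,0]],[[0,0,0],[0,0,0]],[[0,0,0],[0,0,0]]]' | python3 inch.py | tail -6; done
python3 - <<'E'
from h import *
w=ctrl.snapshot("wrist")[...,::-1];cv2.imwrite("pics/w5.png",w)
s=ctrl.snapshot("side")[...,::-1];cv2.imwrite("pics/s5.png",s)
cv2.imwrite("pics/c5.png",np.hstack([cv2.resize(w[165:235,190:330],(560,280),interpolation=cv2.INTER_CUBIC),cv2.resize(s[100:240,190:310],(240,280))]))
x=ctrl.sense();M=R.from_quat(x["ee_rot"]).as_matrix();b=x["eef_pos"]+M@[0,0,.122]
print(x["contact_force"],x["wrist_torque"],"base",b,"C",x["eef_pos"]+M@[0,0,.132],np.arccos(-M[2,2]))
E
```

```text
clock: 7.87
eef_pos: [0.5101, -0.1051, 0.2168]
ee_rot: [0.231, 0.953, -0.188, -0.047]
contact_force: [1.4, 0.9, -1.9]
gripper_width: 0.0216
grip_force: 30.0
clock: 8.28
eef_pos: [0.5099, -0.1064, 0.2179]
ee_rot: [0.233, 0.953, -0.188, -0.046]
contact_force: [0.8, 3.0, -1.3]
gripper_width: 0.022
grip_force: 30.0
clock: 8.7
eef_pos: [0.51, -0.1062, 0.2177]
ee_rot: [0.232, 0.953, -0.188, -0.046]
contact_force: [0.6, 2.7, -1.2]
gripper_width: 0.022
grip_force: 30.0
clock: 9.12
eef_pos: [0.5101, -0.1061, 0.2177]
ee_rot: [0.232, 0.953, -0.188, -0.046]
contact_force: [-0.4, 2.5, -0.8]
gripper_width: 0.022
grip_force: 30.0
[ 0.14797913  2.43398673 -0.96682782] [ 0.99633236 -0.1100368  -0.12370712] base [ 0.48868584 -0.14733073  0.10489867] C [ 0.48693645 -0.15070736  0.09565   ] 0.39010989728515905
```

View pics/c5.png

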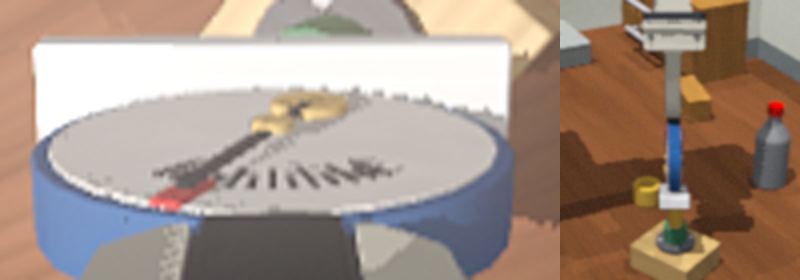

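```bash
python3 - <<'E'
from h import *
i=ctrl.camera_info("wrist");c=(i["T_tool_cam"],*cam("wrist")[1:])
for n in("w2","w5"):
    im=cv2.imread(f"pics/{n}.png");h=cv2.cvtColor(im,cv2.COLOR_BGR2HSV)
    m=((h[...,0]<8)|(h[...,0]>172))&(h[...,1]>100)&(h[...,2]>100); m[:205]=0;m[220:]=0;m[:,:222]=0;m[:,248:]=0
    v,u=np.nonzero(m);print(n,"red",u.mean(),v.mean(),len(u))
    if n=="w5":
        g=im.max(2).astype(int)
        for r in range(199,213): 
            x=np.arange(228,260); w=np.clip(130-g[r,228:260],0,None); print(r,round((x*w).sum()/max(w.sum(),1),1),w.sum(),end=" | ")
print()
for a in(.33,.36,.39,.42): print(a,[tuple(np.round(proj(c,[x,-r*np.sin(a),.064-r*np.cos(a)]),1)) for x in(.008,.009) for r in(.02,.03,.038)])
E
```

```text
w2 red 235.0441176470588 212.64705882352942 68
w5 red 232.8108108108108 214.21621621621622 37
199 253.7 101 | 200 251.8 81 | 201 250.7 99 | 202 248.6 97 | 203 247.7 101 | 204 245.6 104 | 205 244.5 117 | 206 242.6 99 | 207 241.8 148 | 208 242.8 259 | 209 242.3 296 | 210 244.8 224 | 211 244.9 193 | 212 0.0 0 | 
0.33 [(np.float64(248.0), np.float64(206.1)), (np.float64(242.8), np.float64(210.2)), (np.float64(238.2), np.float64(213.7)), (np.float64(248.0), np.float64(204.7)), (np.float64(242.8), np.float64(208.8)), (np.float64(238.2), np.float64(212.3))]
0.36 [(np.float64(247.2), np.float64(206.0)), (np.float64(241.6), np.float64(210.0)), (np.float64(236.6), np.float64(213.6)), (np.float64(247.2), np.float64(204.6)), (np.float64(241.5), np.float64(208.6)), (np.float64(236.6), np.float64(212.1))]
0.39 [(np.float64(246.5), np.float64(205.9)), (np.float64(240.4), np.float64(209.9)), (np.float64(235.1), np.float64(213.4)), (np.float64(246.4), np.float64(204.5)), (np.float64(240.3), np.float64(208.5)), (np.float64(235.0), np.float64(211.9))]
0.42 [(np.float64(245.7), np.float64(205.8)), (np.float64(239.2), np.float64(209.7)), (np.float64(233.5), np.float64(213.1)), (np.float64(245.7), np.float64(204.4)), (np.float64(239.2), np.float64(208.3)), (np.float64(233.5), np.float64(211.7))]
```

```bash
python3 -c "
from workcell import ctrl
print(ctrl.finish_job())"
```

```text
the job is handed in; nothing more can be done
None
```

I handed the job in with the gauge still gripped, tilted 0.39 rad on the brass stud and the pointer settled on the red mark to within about 0.02 rad by camera; the stud is about 6 mm down by my estimate, and the judge returned no verdict.

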